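# Pump up the air-sprung optics platform and shut its valve

### The job

Pump up the vibration-isolation platform: with the fingertips press the hand pump's spring plunger all the way down and let it come all the way back up, again and again, until the steel pressure pin beside it stands fully out of its brass collar, and leave the plunger up. Then push the lever of the shut-off valve fully round until it stands straight across its pipe, so that the air stays in. The pin is only to be watched, never touched, and the tools and bottles standing about are to stay where they are.

Things in the scene. Friction and masses are not known exactly. Their poses are not given: they have to be found in the camera images.
- pump_unit: the inflation unit bolted to the bench, with the whole job on it: a black base plate 130 x 370 mm, 12 mm thick, carrying an aluminium manifold block 60 mm wide, 200 mm long and 58 mm high over the bench. Its long side is its y axis, z is up, origin on the bench. Along it, in its own frame: the pump at y = +95 mm, the pressure indicator at y = +10 mm, the shut-off valve at y = -100 mm, all at x = 0
- plunger (a joint): how far the pump's plunger is pressed, m: 0 is up, 0.030 is fully down. It goes straight down and its spring brings it back when let go; it needs about 5 N at the top and 12 N at the bottom. Each full stroke, to the bottom and back to the top, raises the pin by 5 mm (the first one by 2 to 7 mm); presses that stop short of about 0.024 soon gain nothing, the pin comes fully out only with strokes past about 0.027, and between strokes the plunger must rise above 0.010
- plunger_top (a point): the middle of the plunger's round black mushroom knob, on its top: 52 mm across, slightly domed, 163 mm above the bench when up and 133 mm when down; the steel pump barrel under it is 44 mm across
- pin_out (a joint): how far the pressure pin has come out, m: 0.003 to 0.011 at the start, 0.025 when fully out, after three to five full strokes; it stays out where it is when the plunger comes back and further strokes move it no further
- pin_tip (a point): the top end of the pressure pin, a steel pin 14 mm across in a brass hexagon gland with a round collar 25 mm across: it stands about 4 mm over the collar when the joint reads 0 and 29 mm when fully out, and then the black seal ring in a groove round the foot of the pin, 4 mm high, shows just over the collar
- pin_collar (a point): centre of the top of the brass collar that the pin comes out of, 74 mm above the bench
- pin: the pressure pin itself, not to be touched; its origin lies on its axis and moves up with it (at bench height when the joint reads 0)
- valve_lever (a joint): angle of the shut-off valve's lever, rad: 0 is open (lever along the pipe, pointing to the unit's -y), 1.571 is shut (lever across the pipe, pointing to the unit's +x, away from the robot). It swings level, counter-clockwise seen from above, about point valve_axis, stops at both ends, starts between 0 and 0.3, and stays where it is left; about 2 N at the grip turns it
- lever_grip (a point): middle of the lever's black rubber grip, 65 mm from the axis, turning with it: the grip is 14 mm wide, 14 mm tall (63 to 77 mm over the bench) and 55 mm long (31 to 86 mm from the axis). Pushed from its robot side. Beside the pipe there is nothing under the grip but the base plate; the pipe's own top is 40 to 51 mm over the bench
- valve_axis (a point): the upright axis on which the valve's lever turns, at the height of the grip's middle (70 mm over the bench)
- post: optical post: plain steel rod 12.7 mm across and 80 mm tall standing on a 31 mm round foot; origin under its foot
- lens_mount: small black ring lens mount, 38 mm across, on a short steel post with a 31 mm round foot, 88 mm tall overall; origin under its foot
- driver: ball driver with a black handle, 170 mm long, lying flat; origin at its underside, its length along its own x
- spanner: steel open-ended spanner, 150 mm long, lying flat; origin at its underside, its length along its own x
- wash_bottle: white plastic bottle with a red cap, 64 mm across and 170 mm tall; origin under its base
- grease_jar: low white jar, 60 mm across and 48 mm tall; origin under its base
- blank_flange: round steel blank flange with six bolt holes, 70 mm across, 12.5 mm thick, lying flat; origin under its centre
- screw_tray: grey open tray of screws, 90 x 70 mm, 22 mm high; origin under its centre

How it is judged:
By the outcome, as a careful person would: the job done as asked, in the order asked, and still so for the second after the job is handed in, with the robot touching nothing.
It also fails if it takes over 58 s, if anything falls off the work surface, if the arm or the gripper's body presses on something with over 40 N, if the wrist force passes 120 N, or if a joint passes its speed limit or range.

### The arm

A 7-joint arm with a two-finger parallel gripper is mounted at the origin on the work surface. World frame = base frame: x ahead of the robot, y to its left, z up, the work surface at z = 0. Lengths are in m, angles in rad, forces in N, time in s.
With the tool pointing down it reaches from about 0.35 to 0.9 m from the base axis. Payload 7.2 kg.
Tool frame: the origin (TCP) lies on the centre line of the jaws, within the pads' length; the fingertips stand 14 mm ahead of it and the grasp point (between the pads) lies 5 mm behind it; z points along the fingers, y is the line along which they close (so a half turn about z gives the same grasp; the last joint's range is limited). The gripper opens to 85 mm and grips with 20 to 120 N. Pads are 22 mm wide; open, the fingers measure 114 mm over their backs; the gripper's body (76 mm by 85 mm) begins 54 mm behind the grasp point. The pads swing forward as they close: fully open they stand 13 mm farther back than shut.
Start: joints at [-1.196, 0.411, -0.013, 1.596, 0.006, 1.134, -0.082], TCP at [0.268, 0.565, 0.245] pointing down, gripper open.
Joint ranges: [-2.95, 2.95], [-0.29, 1.99], [-1.47, 1.44], [0.14, 2.54], [-1.03, 4.17], [0.13, 1.85], [-2.86, 2.86]. Speed limits (rad/s): [2.39, 2.39, 3.01, 3.01, 3.14, 3.14, 3.14].

### API

Orientations are given as a rotation vector (axis times angle).
In Python, from station import get_state, imaging, sign_off gives the robot as it stands. The module is installed in compiled form; this text tells all that it offers.
- The arm moves only by the tool play_rows, never from a script. Its argument "motion" is a list that holds one entry, the list of rows, each a list of 5 numbers: the shift along the tool's x, y, z in m, then the turn about the tool's z in rad, then the opening, from 0 (shut) to 1 (fully open). A call has 1 to 12 rows; each row is the pose to reach, as a shift and turn from the pose commanded when the call began, along the tool's axes at that moment; what a row does not reach only later rows make up. A row lasts 1/8 s, in which the tool goes at most 62.5 mm and 10.7 degrees, less where a joint would pass 70% of its speed; a pose out of reach is approached as far as the arm can. A call with a gripper value outside its range is refused whole. The fingers move at their own pace and stop on an object; the grip force is fixed at half the most. Time passes only in rows, so rows that repeat a pose let the fingers close. It gives the time, the measured TCP pose, the force, the opening and the grip force at its end, in the units of the state.
- get_state(): the state, without advancing time (a new reading comes with each control period).
- imaging.read_camera(name): name is "scene" or "top"; returns a dict with "pixels" (384x512x3 uint8, blue, green, red), "intrinsics" (3x3 intrinsics, pixels), "k1" (the pictures are not rectified: a ray, as slopes to the right and down, at radius r is drawn at 1 + k1 r^2 times it, then the intrinsics apply), "world_from_camera" (4x4, takes a point from camera to world coordinates). Camera axes: x right, y down, z forward; pixel columns grow to the right and rows downward; lengths in m; the calibration is good to about 2 mm. A picture is of the moment at which its call begins. There is no depth.
- sign_off(): hands the job in; it is judged then, once.
The state is a dict: "clock": time; "q": joint angles; "joint_vel": joint speeds; "effort": joint torques, N m; "tool_pos": TCP position; "tool_rot": TCP orientation; "force": force on the tool from outside, world axes, zero at the start; "wrist_torque": the same for the moment, N m; "grip_width": opening from 0.0 (shut) to 1.0 (fully open); "grip_force": force on a finger pad.
Only numpy, scipy, OpenCV 4.12 (cv2) and the standard library are available. Lean on these libraries where they do the work, as an engineer would, in place of code of your own. Each camera call takes 0.05 s, during which the arm holds its last target. There are 200 camera calls.

## Working session

There is one attempt and no reset: what is moved stays moved. The work goes in short steps, Python scripts to look and compute and a tool call to move; the robot and the scene stay as the last step left them, time stands still between calls to the robot, and variables do not carry over. Pictures are saved under pics/ and viewed, at most 10 in all, crops included, and the job is handed in when it is done.

Besides the shell and the picture viewer there is one more tool, called after "Request:" as name(argument=value, ...), one argument or row to a line, values as JSON. play_rows: Moves the arm, as the interface text tells. Its arguments: {"type":"object","properties":{"motion":{"type":"array"}},"required":["motion"]}

```bash
mkdir -p pics
cat > h.py <<'E'
import numpy as np, cv2
from station import get_state, imaging, sign_off
def shot(n,f):
    d=imaging.read_camera(n); cv2.imwrite(f"pics/{f}.png",d["pixels"]); np.savez(f"pics/{f}.npz",K=d["intrinsics"],k1=d["k1"],T=d["world_from_camera"]); return d
def at_z(f,u,v,z):
    d=np.load(f"pics/{f}.npz"); 
    s=cv2.undistortPoints(np.array([[[u,v]]],float),d["K"],np.array([float(d["k1"]),0,0,0]))[0,0]
    T=d["T"]; r=T[:3,:3]@[s[0],s[1],1]; c=T[:3,3]; return c+r*(z-c[2])/r[2]
def proj(f,P):
    d=np.load(f"pics/{f}.npz");T=np.linalg.inv(d["T"])
    P=np.atleast_2d(np.array(P,float));return cv2.projectPoints(P,cv2.Rodrigues(T[:3,:3])[0],T[:3,3],d["K"],np.array([float(d["k1"]),0,0,0]))[0][:,0]
E
python3 - <<'E'
from h import *
a=shot("scene","s0");b=shot("top","t0")
for n in("s0","t0"):
    im=cv2.imread(f"pics/{n}.png");cv2.imwrite(f"pics/{n}v.png",cv2.resize(im,(800,600),interpolation=cv2.INTER_CUBIC))
print(a["world_from_camera"],b["world_from_camera"],a["intrinsics"]);s=get_state();print(s)
E
```

```text
[[ 6.05919812e-01  6.40995784e-01 -4.71153463e-01  9.94247332e-01]
 [ 7.95525686e-01 -4.88031796e-01  3.59115371e-01 -3.17125099e-01]
 [ 2.53568025e-04 -5.92409800e-01 -8.05636745e-01  8.59336258e-01]
 [ 0.00000000e+00  0.00000000e+00  0.00000000e+00  1.00000000e+00]] [[-0.02287543 -0.98437244  0.174607    0.39238186]
 [-0.99968821  0.02427145  0.00586374  0.02448321]
 [-0.01001007 -0.17441843 -0.98462074  1.09645883]
 [ 0.          0.          0.          1.        ]] [[376.8109327    0.         252.19686572]
 [  0.         376.8109327  192.09241507]
 [  0.           0.           1.        ]]
{'clock': 0.1, 'q': array([-1.19621717,  0.41182   , -0.01272185,  1.59695819,  0.00558239,
        1.13434436, -0.08220179]), 'joint_vel': array([-4.98380916e-05, -7.84142285e-04,  9.02957177e-04, -3.48104478e-03,
        6.47745522e-05,  9.43239485e-04,  1.11550159e-03]), 'effort': array([ 2.57232772e-03, -6.01830196e+01,  6.84466772e-01, -3.00090587e+01,
        1.41041281e-02,  6.45492895e-03, -8.71212052e-06]), 'tool_pos': array([0.26761786, 0.5643182 , 0.24453794]), 'tool_rot': array([-6.89757793e-01, -3.06468645e+00,  2.31614765e-03]), 'force': array([-0.64140073,  0.15540233, -0.77386921]), 'wrist_torque': array([-0.00714115,  0.0421562 , -0.04000821]), 'grip_force': 0.0, 'grip_width': 1.0007492869290207}
```

View pics/t0v.png

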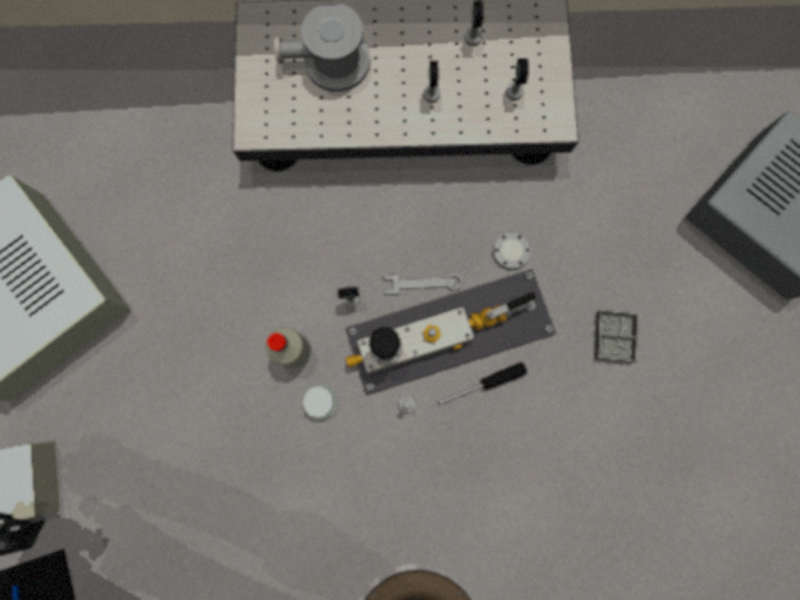

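View pics/s0v.png

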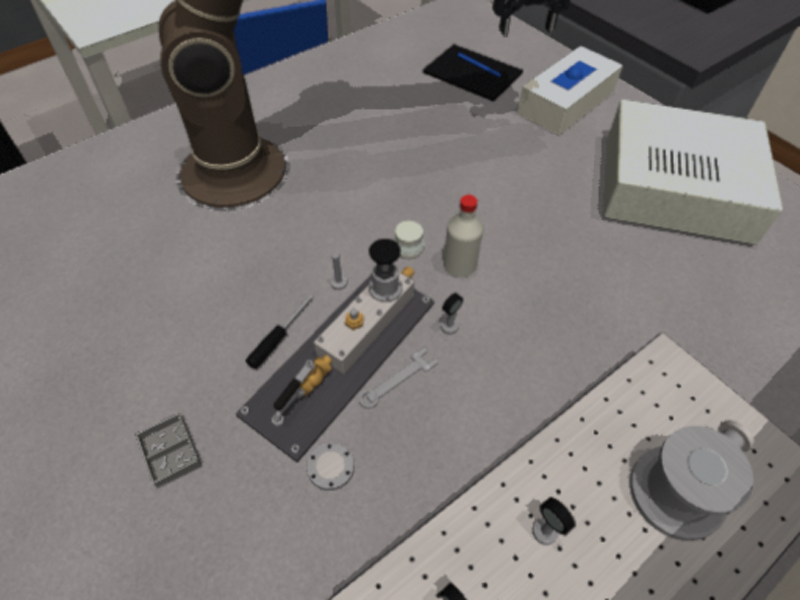

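The top view (enlarged 800x600) shows plate corners at (347,325), (530,270), (554,329) and (366,391), the knob at (384,343), the collar and pin at (432,333), and the lever grip at about (521,299). In the scene view the knob is at (385,252), the pin at (354,314), and the grip at about (288,395).

Run:
```python
from h import *
k=.64
from scipy.optimize import least_squares
L=np.array([[.065,.185,.012],[.065,-.185,.012],[-.065,-.185,.012],[-.065,.185,.012],[0,.095,.163]])
px=np.array([[347,325],[530,270],[554,329],[366,391],[384,343]])*k
def W(p,L):
    c,s=np.cos(p[2]),np.sin(p[2]);return np.c_[p[0]+c*L[:,0]-s*L[:,1],p[1]+s*L[:,0]+c*L[:,1],L[:,2]]
r=least_squares(lambda p:(proj("t0",W(p,L))-px).ravel(),[.5,0,.2])
print(r.x,np.round(r.fun,1)); p=r.x
np.save("p.npy",p)
print("knob top",at_z("t0",384*k,343*k,.163),"scene",at_z("s0",385*k,250*k,.163), W(p,L)[4])
V=W(p,np.array([[0,-.1,.07],[0,.01,.078]]));print(V)
for f,u,v in(("t0",521,299),("s0",288,395)):
    g=at_z(f,u*k,v*k,.075);d=g-V[0];print("grip",g,np.hypot(*d[:2]),np.arctan2(d[1],d[0])-p[2]+np.pi/2)
print("scene proj",proj("s0",W(p,np.r_[L,[[0,-.1,.077],[0,.01,.074]]]))/k)
for n,u,v,z in(("lens",349,293,.088),("bottle",277,342,.17),("jar",318,402,.048),("post",406,402,.08),("flange",512,250,.0125),("sp",460,282,0),("dr",526,369,.02)):print(n,at_z("t0",u*k,v*k,z))
from scipy.spatial.transform import Rotation as R
print(R.from_rotvec(get_state()["tool_rot"]).as_matrix().round(3))
a=cv2.imread("pics/t0.png")[165:265,210:370];b=cv2.imread("pics/s0.png")[140:300,140:300]
cv2.imwrite("pics/c.png",np.vstack([cv2.resize(a,(480,300),interpolation=3),cv2.resize(b[:100],(480,300),interpolation=3)]))
```

```text
[ 0.5304381  -0.06749774  0.28619772] [-4.1  1.5 -1.3 -1.3 -1.2  2.6 -3.1  2.3  8.4 -4.4]
knob top [0.49299659 0.0448243  0.163     ] scene [0.50085312 0.04105933 0.163     ] [0.50361897 0.02363806 0.163     ]
[[ 0.55866877 -0.16343016  0.07      ]
 [ 0.52761503 -0.05790449  0.078     ]]
grip [ 0.57452696 -0.19632532  0.075     ] 0.03651812629820168 0.16301367090542263
grip [ 0.57911785 -0.19812336  0.075     ] 0.04027137394051065 0.2464107726971121
scene proj [[438.22498103 296.6719445 ]
 [300.77754751 456.22117171]
 [238.96904846 409.15829935]
 [380.43447166 263.67820274]
 [377.08303543 256.19723667]
 [300.41543796 372.26382953]
 [346.30156982 324.80764574]]
lens [0.5902864  0.10588535 0.088     ]
bottle [0.49791299 0.2142178  0.17      ]
jar [0.40397035 0.16566552 0.048     ]
post [0.40014903 0.01118509 0.08      ]
flange [ 0.68057867 -0.19855198  0.0125    ]
sp [ 0.62364183 -0.09872459  0.        ]
dr [ 0.45481261 -0.20936689  0.02      ]
[[-0.904  0.428 -0.001]
 [ 0.428  0.904 -0.001]
 [-0.    -0.001 -1.   ]]
```

Run:
```python
from h import *
b=cv2.imread("pics/s0.png")[145:275,145:285]
cv2.imwrite("pics/c2.png",cv2.resize(b,None,fx=4.3,fy=4.3,interpolation=2))
```

```text
(no output)
```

View pics/c2.png

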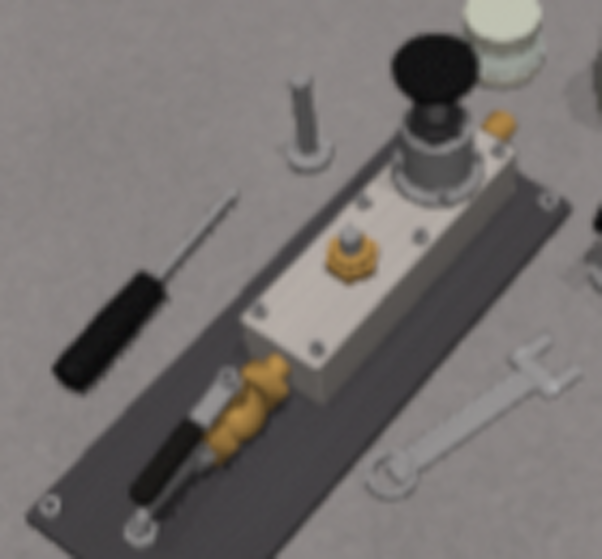

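Run:
```python
from h import *
k=.64
Ct=[at_z("t0",u*k,v*k,.012) for u,v in[[347,325],[530,270],[554,329],[366,391]]]
print(np.array(Ct)); 
for i in range(4):print(np.linalg.norm(Ct[i]-Ct[(i+1)%4]))
d=np.load("pics/t0.npz");print(d["K"],d["k1"],np.load("pics/s0.npz")["k1"])
for z in(.0,.1,.163,.2):print(z,at_z("t0",384*k,343*k,z),at_z("s0",246.2,160.8,z))
for n,(u,v) in dict(t_screwA=(352,330)).items():print(at_z("t0",u*k,v*k,.012))
c=lambda u,v,z:at_z("s0",145+u/4.3,145+v/4.3,z)
print("scene: plate corners",c(570,207,.012),c(28,520,.012),"screwsBR",c(548,203,.012),c(50,507,.012),"spanner",c(392,475,.005),"top spanner",at_z("t0",453*k,282*k,.005),"collar",c(352,250,.074),at_z("t0",432*k,333*k,.074))
a=cv2.imread("pics/t0.png")[160:260,215:365];cv2.imwrite("pics/c.png",cv2.resize(a,(795,530),interpolation=2))
```

```text
[[ 0.5445665   0.11635462  0.012     ]
 [ 0.64092694 -0.23026381  0.012     ]
 [ 0.52779421 -0.26745174  0.012     ]
 [ 0.42213919  0.08277355  0.012     ]]
0.3597633467822951
0.11908801478687368
0.36581517003659036
0.12694933604201375
[[376.09788463   0.         251.09674679]
 [  0.         376.09788463 193.71875627]
 [  0.           0.           1.        ]] 0.007504944848371516 -0.03353556217610408
0.0 [0.51056587 0.04837625 0.        ] [ 3.87553268e-01  1.22510860e-01 -1.11022302e-16]
0.1 [0.49978717 0.04619714 0.1       ] [0.45815358 0.07135092 0.1       ]
0.163 [0.49299659 0.0448243  0.163     ] [0.50263177 0.03912015 0.163     ]
0.2 [0.48900847 0.04401803 0.2       ] [0.52875389 0.02019097 0.2       ]
[0.53495763 0.10713768 0.012     ]
scene: plate corners [0.54438953 0.11460101 0.012     ] [ 0.52787775 -0.27139793  0.012     ] screwsBR [0.53325632 0.10528751 0.012     ] [ 0.52830095 -0.25742014  0.012     ] spanner [ 0.62713184 -0.08776036  0.005     ] top spanner [ 0.6229196 -0.0849124  0.005    ] collar [ 0.5237215  -0.03915983  0.074     ] [ 0.51813237 -0.037577    0.074     ]
```

View pics/c.png

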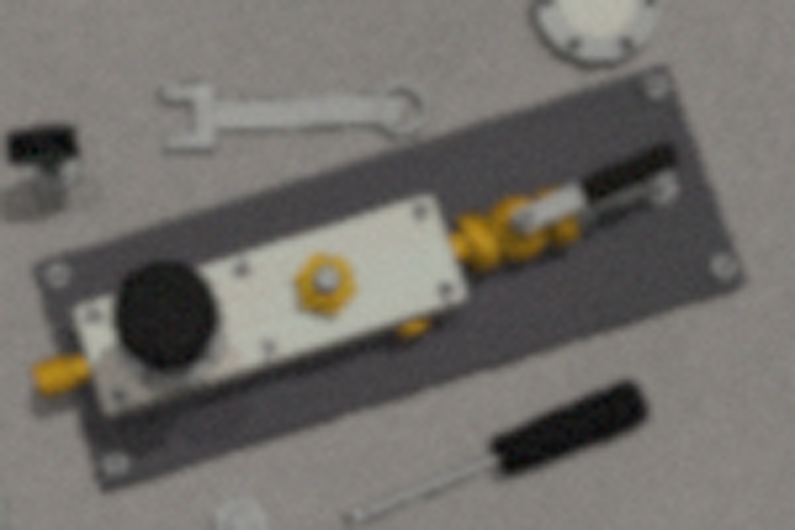

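The enlarged top view shows plate corners at (38,265), (668,65), (745,280) and (100,490). The knob is at (166,315), the collar at (326,283), the lever pivot at about (525,218), and the grip centre at about (628,172). The scene crop shows the pin standing a few mm proud at (350,235).

```bash
cat >> h.py <<'E'
def W(p,L):
    L=np.atleast_2d(L);c,s=np.cos(p[2]),np.sin(p[2]);return np.c_[p[0]+c*L[:,0]-s*L[:,1],p[1]+s*L[:,0]+c*L[:,1],L[:,2]]
E
python3 - <<'E'
from h import *
from scipy.optimize import least_squares
Lt=np.array([[.065,.185,.012],[.065,-.185,.012],[-.065,-.185,.012],[-.065,.185,.012],[0,.095,.152],[0,.01,.072],[.03,-.1+.1+-.0,.058]])[:6]
pt=np.array([[38,265],[668,65],[745,280],[100,490],[166,315],[326,283]])/5.3+[215,160]-.4
Ls=np.array([[.065,.185,.012],[-.065,-.185,.012],[0,.095,.152],[0,.01,.072]])
ps=np.array([[570,207],[28,520],[435,68],[352,258]])/4.3+145-.4
f=lambda p:np.r_[(proj("t0",W(p,Lt))-pt).ravel(),(proj("s0",W(p,Ls))-ps).ravel()]
r=least_squares(f,[.5,-.07,.28],loss="soft_l1");p=r.x;print(p);print(f(p).reshape(-1,2).round(1))
np.save("p.npy",p)
print("knob",W(p,[0,.095,.163]),"collar",W(p,[0,.01,.074]),"axis",W(p,[0,-.1,.07]))
V=W(p,[0,-.1,.07])[0]
gs=[("t0",628/5.3+214.6,172/5.3+159.6),("s0",166/4.3+144.6,460/4.3+144.6)]
for a in gs:
    g=at_z(*a,.073);d=g-V;print("grip",g,np.hypot(*d[:2]),np.arctan2(d[1],d[0])-p[2]+np.pi/2)
E
```

```text
[ 0.52927665 -0.07104186  0.28964531]
[[-2.6  0.5]
 [-1.7 -0.2]
 [-0.6  0.9]
 [-0.9  1.1]
 [ 9.7 -2.9]
 [ 8.9 -3. ]
 [ 1.9 -2.7]
 [ 0.4 -3. ]
 [-5.9  6.8]
 [-6.2  4.1]]
knob [[0.50214348 0.02000094 0.163     ]] collar [[ 0.52642053 -0.0614584   0.074     ]] axis [[ 0.55783789 -0.16687638  0.07      ]]
grip [ 0.57296639 -0.19567828  0.073     ] 0.03253338330346835 0.19400609948330838
grip [ 0.57377394 -0.19823958  0.073     ] 0.03517966030916357 0.18047179006444436
```

The pump, collar and lever are all offset the same way, so the plate isn't centred on the unit's origin. I'll refit with that offset as a free parameter.

Run:
```python
from h import *
from scipy.optimize import least_squares
Lt=np.array([[.065,.185,.012],[.065,-.185,.012],[-.065,-.185,.012],[-.065,.185,.012],[0,.095,.152],[0,.01,.072]])
pt=np.array([[38,265],[668,65],[745,280],[100,490],[166,315],[326,283]])/5.3+[215,160]-.4
Ls=np.array([[.065,.185,.012],[-.065,-.185,.012],[0,.095,.152],[0,.01,.072]])
ps=np.array([[570,207],[28,520],[435,68],[352,258]])/4.3+145-.4
def f(p):
    a=Lt.copy();a[:4,1]+=p[3];b=Ls.copy();b[:2,1]+=p[3]
    return np.r_[(proj("t0",W(p,a))-pt).ravel(),(proj("s0",W(p,b))-ps).ravel()]
r=least_squares(f,[.5,-.07,.28,0],loss="soft_l1");p=r.x;print(p);print(f(p).reshape(-1,2).round(1))
np.save("p.npy",p)
print("knob",W(p,[0,.095,.163]),"collar",W(p,[0,.01,.074]),"axis",W(p,[0,-.1,.07]))
V=W(p,[0,-.1,.07])[0]
gs=[("t0",628/5.3+214.6,172/5.3+159.6),("s0",166/4.3+144.6,460/4.3+144.6)]
for a in gs:
    g=at_z(*a,.073);d=g-V;print("grip",g,np.hypot(*d[:2]),np.arctan2(d[1],d[0])-p[2]+np.pi/2)
K=W(p,[0,.095,.163])[0]
from scipy.spatial.transform import Rotation as R
s=get_state();M=R.from_rotvec(s["tool_rot"]).as_matrix();print("to knob, tool frame, tip at z=.18:",M.T@(np.r_[K[:2],.194]-s["tool_pos"]))
```

```text
[ 0.52276335 -0.04696951  0.29181968 -0.03060045]
[[-0.8 -0.2]
 [-0.  -1.1]
 [ 1.2 -0.1]
 [ 1.   0.3]
 [ 0.2 -0. ]
 [ 0.2 -0.4]
 [ 0.9 -1.3]
 [-0.9 -1. ]
 [ 0.3  0.7]
 [ 0.1 -2.3]]
knob [[0.49543228 0.04401407 0.163     ]] collar [[ 0.51988639 -0.03739229  0.074     ]] axis [[ 0.55153289 -0.1427417   0.07      ]]
grip [ 0.57296639 -0.19567828  0.073     ] 0.057111081877030706 0.09289524207043565
grip [ 0.57377394 -0.19823958  0.073     ] 0.05978861878134071 0.08933734393962833
to knob, tool frame, tip at z=.18: [-0.42875717 -0.37245512  0.0511307 ]
```

Request:
play_rows(
  motion=[
    [[-0.036,-0.031,0,0.07,0],[-0.072,-0.062,0,0.14,0],[-0.108,-0.093,0,0.21,0],[-0.144,-0.124,0,0.28,0],[-0.18,-0.155,0,0.35,0],[-0.216,-0.186,0,0.42,0],[-0.252,-0.217,0,0.49,0],[-0.288,-0.248,0,0.56,0],[-0.324,-0.279,0,0.63,0],[-0.36,-0.31,0,0.7,0],[-0.396,-0.341,0,0.77,0],[-0.429,-0.372,0,0.84,0]],
  ],
)

```text
clock: 1.6
tool_pos: [0.4964, 0.0432, 0.2452]
tool_rot: [-1.883, -2.515, 0.0]
force: [0.5, 0.4, -0.3]
grip_width: -0.001
grip_force: 0.0
```

Request:
play_rows(
  motion=[
    [[0,0,0.01,0,0],[0,0,0.025,0,0],[0,0,0.04,0,0],[0,0,0.05,0,0],[0,0,0.05,0,0]],
  ],
)

```text
clock: 2.22
tool_pos: [0.4954, 0.0453, 0.1943]
tool_rot: [-1.878, -2.517, 0.002]
force: [-0.2, -0.5, 0.6]
grip_width: 0.002
grip_force: 0.0
```

Run:
```python
from h import *
shot("scene","s1");shot("top","t1")
s=get_state();print(s["tool_pos"],s["tool_rot"],s["grip_width"],s["force"])
a=cv2.imread("pics/t1.png")[165:265,215:345];b=cv2.imread("pics/s1.png")[100:230,190:300]
cv2.imwrite("pics/c3.png",np.hstack([cv2.resize(a,(410,315),interpolation=2),cv2.resize(b,(385,455),interpolation=2)[:315]]))
from scipy.spatial.transform import Rotation as R
M=R.from_rotvec(s["tool_rot"]).as_matrix();print(M.round(3));p=np.load("p.npy")
print(M.T@(np.r_[W(p,[0,.095,0])[0][:2],.177]-s["tool_pos"]))
```

```text
[0.49616076 0.04504963 0.19540038] [1.87902211e+00 2.51760216e+00 1.28144618e-04] 0.0020060801716763306 [-0.32095754 -0.50191589  0.79927987]
[[-0.284  0.959  0.   ]
 [ 0.959  0.284  0.   ]
 [-0.     0.    -1.   ]]
[-0.00078511 -0.00099516  0.01840028]
```

View pics/c3.png

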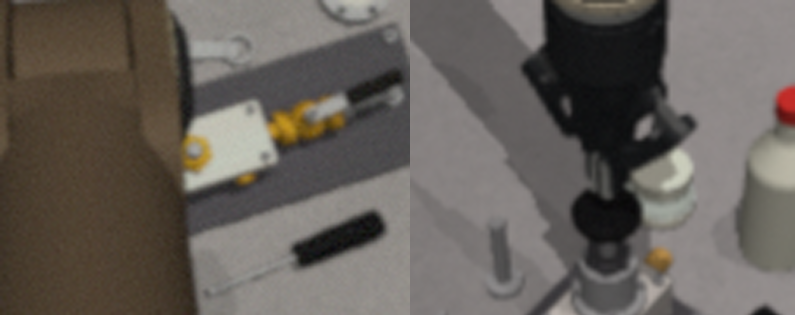

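The fingers are centred above the knob, with about 18 mm to go. I'll press in steps and watch the force.

Request:
play_rows(
  motion=[
    [[0,0,0.012,0,0],[0,0,0.022,0,0],[0,0,0.032,0,0],[0,0,0.04,0,0],[0,0,0.046,0,0],[0,0,0.046,0,0],[0,0,0.046,0,0]],
  ],
)

```text
clock: 3.2
tool_pos: [0.4963, 0.0449, 0.1497]
tool_rot: [1.88, 2.517, 0.001]
force: [-2.0, 0.1, 11.8]
grip_width: -0.003
grip_force: 5.7
```

Request:
play_rows(
  motion=[
    [[0,0,0.002,0,0],[0,0,0.004,0,0],[0,0,0.004,0,0]],
  ],
)

```text
clock: 3.58
tool_pos: [0.4965, 0.0449, 0.1469]
tool_rot: [-1.88, -2.517, -0.003]
force: [-7.3, 0.2, 26.0]
grip_width: -0.002
grip_force: 12.4
```

Bottomed at TCP z of about 0.147 m (26 N). Now for the repeated full strokes.

Request:
play_rows(
  motion=[
    [[0,0,-0.015,0,0],[0,0,-0.036,0,0],[0,0,-0.038,0,0],[0,0,-0.038,0,0],[0,0,-0.025,0,0],[0,0,-0.012,0,0],[0,0,-0.003,0,0],[0,0,0,0,0],[0,0,0,0,0],[0,0,0,0,0]],
  ],
)

```text
clock: 4.82
tool_pos: [0.4967, 0.0449, 0.1468]
tool_rot: [1.88, 2.517, 0.003]
force: [-8.7, -1.0, 32.2]
grip_width: -0.0
grip_force: 16.4
```

Request:
play_rows(
  motion=[
    [[0,0,-0.015,0,0],[0,0,-0.036,0,0],[0,0,-0.038,0,0],[0,0,-0.038,0,0],[0,0,-0.025,0,0],[0,0,-0.012,0,0],[0,0,-0.003,0,0],[0,0,0,0,0],[0,0,0,0,0],[0,0,0,0,0]],
  ],
)

```text
clock: 6.08
tool_pos: [0.4964, 0.0448, 0.1468]
tool_rot: [-1.88, -2.517, -0.003]
force: [-9.0, -0.3, 35.2]
grip_width: -0.001
grip_force: 17.4
```

Request:
play_rows(
  motion=[
    [[0,0,-0.015,0,0],[0,0,-0.036,0,0],[0,0,-0.038,0,0],[0,0,-0.038,0,0],[0,0,-0.025,0,0],[0,0,-0.012,0,0],[0,0,-0.003,0,0],[0,0,0,0,0],[0,0,0,0,0],[0,0,0,0,0]],
  ],
)

```text
clock: 7.32
tool_pos: [0.4964, 0.0448, 0.1468]
tool_rot: [-1.88, -2.517, -0.003]
force: [-8.9, -0.8, 34.9]
grip_width: 0.001
grip_force: 17.4
```

Request:
play_rows(
  motion=[
    [[0,0,-0.015,0,0],[0,0,-0.036,0,0],[0,0,-0.038,0,0],[0,0,-0.038,0,0],[0,0,-0.025,0,0],[0,0,-0.012,0,0],[0,0,-0.003,0,0],[0,0,0,0,0],[0,0,0,0,0],[0,0,0,0,0]],
  ],
)

```text
clock: 8.57
tool_pos: [0.4965, 0.0448, 0.1468]
tool_rot: [-1.88, -2.517, -0.003]
force: [-9.4, -0.7, 35.3]
grip_width: 0.002
grip_force: 17.4
```

Request:
play_rows(
  motion=[
    [[0,0,-0.015,0,0],[0,0,-0.036,0,0],[0,0,-0.06,0,0],[0,0,-0.08,0,0],[0,0,-0.08,0,0]],
  ],
)

```text
clock: 9.2
tool_pos: [0.4963, 0.0449, 0.2249]
tool_rot: [1.879, 2.517, 0.001]
force: [0.1, 0.7, -1.2]
grip_width: 0.005
grip_force: 0.0
```

Run:
```python
from h import *
shot("scene","s2")
p=np.load("p.npy");print(get_state()["tool_pos"],((proj("s2",W(p,[[0,.01,.074],[0,.01,.103],[0,.095,.163]]))-[180,125])*5))
b=cv2.imread("pics/s2.png")[125:230,180:290]
cv2.imwrite("pics/c4.png",cv2.resize(b,None,fx=5,fy=5,interpolation=2))
```

```text
[0.49574554 0.04488764 0.22411726] [[232.81836738 384.01772758]
 [229.62314259 350.55798184]
 [330.21362423 165.62741548]]
```

View pics/c4.png

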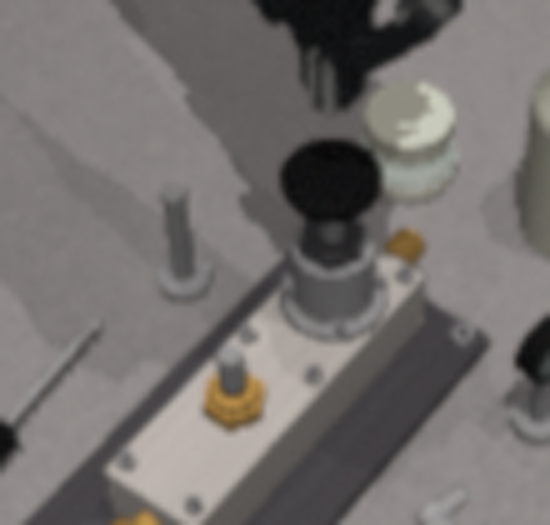

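The pin top is at about (231,352) in the crop, against (230,351) predicted for fully out. Two more strokes will confirm it has stopped rising.

Request:
play_rows(
  motion=[
    [[0,0,0.04,0,0],[0,0,0.055,0,0],[0,0,0.068,0,0],[0,0,0.077,0,0],[0,0,0.08,0,0],[0,0,0.08,0,0],[0,0,0.08,0,0]],
  ],
)

```text
clock: 10.12
tool_pos: [0.495, 0.0448, 0.1468]
tool_rot: [-1.878, -2.515, 0.001]
force: [-12.7, -0.7, 31.2]
grip_width: -0.003
grip_force: 15.9
```

Request:
play_rows(
  motion=[
    [[0,0,-0.015,0,0],[0,0,-0.036,0,0],[0,0,-0.038,0,0],[0,0,-0.038,0,0],[0,0,-0.025,0,0],[0,0,-0.012,0,0],[0,0,-0.003,0,0],[0,0,0,0,0],[0,0,0,0,0],[0,0,0,0,0]],
  ],
)

```text
clock: 11.38
tool_pos: [0.4967, 0.0448, 0.1468]
tool_rot: [1.88, 2.517, 0.003]
force: [-9.1, -0.4, 33.2]
grip_width: 0.0
grip_force: 16.4
```

Request:
play_rows(
  motion=[
    [[0,0,-0.015,0,0],[0,0,-0.036,0,0],[0,0,-0.06,0,0],[0,0,-0.08,0,0],[0,0,-0.08,0,0]],
  ],
)

```text
clock: 12.0
tool_pos: [0.4964, 0.0449, 0.225]
tool_rot: [1.879, 2.517, 0.001]
force: [0.2, 0.5, -0.9]
grip_width: -0.003
grip_force: 0.0
```

Run:
```python
from h import *
shot("scene","s3");shot("top","t3")
g=[cv2.GaussianBlur(cv2.imread(f"pics/{n}.png"),(3,3),0).astype(int) for n in("s0","s2","s3")]
print("before/after diff near pin", [np.abs(g[i][190:208,218:236]-g[j][190:208,218:236]).mean().round(1) for i,j in((0,1),(1,2))])
print(g[2][190:212,225:228].mean((1)).round().astype(int).tolist())
a=cv2.imread("pics/s3.png")[182:215,208:248];b=cv2.imread("pics/s3.png")[195:255,165:245]
cv2.imwrite("pics/c5.png",np.hstack([cv2.resize(a,(400,330),interpolation=2),cv2.resize(b,(400,330),interpolation=2)]))
# valve plan
p=np.load("p.npy");s=get_state();from scipy.spatial.transform import Rotation as R
M=R.from_rotvec(s["tool_rot"]).as_matrix();print(s["tool_pos"],M.round(3))
```

```text
before/after diff near pin [np.float64(8.8), np.float64(0.2)]
[[75, 74, 77], [92, 92, 96], [117, 120, 124], [139, 143, 147], [150, 152, 156], [149, 150, 153], [141, 142, 144], [123, 123, 125], [101, 101, 103], [88, 88, 90], [83, 84, 86], [80, 83, 86], [75, 82, 88], [67, 88, 104], [65, 109, 138], [67, 125, 162], [64, 120, 157], [60, 112, 146], [58, 106, 138], [62, 100, 126], [90, 113, 130], [133, 144, 156]]
[0.49545041 0.04482482 0.22382821] [[-0.284  0.959 -0.002]
 [ 0.959  0.284 -0.   ]
 [ 0.    -0.002 -1.   ]]
```

View pics/c5.png

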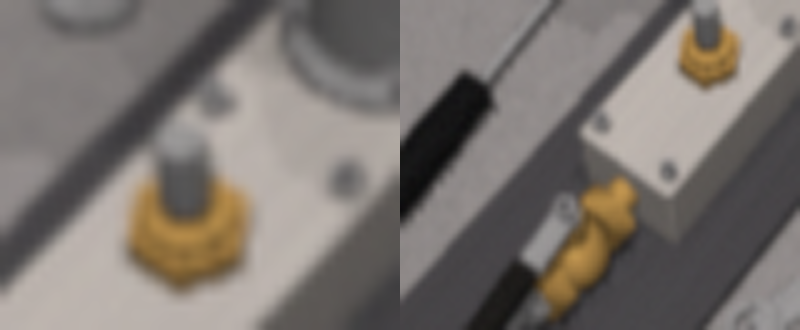

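The pin has stopped rising (image difference 0.2) and stands about 29 mm out, and the plunger is up. The lever lies almost along the pipe. Now for the valve. The tool axes match the unit's: tool x is unit y and tool y is unit x.

Request:
play_rows(
  motion=[
    [[-0.05,-0.01,0,0,0],[-0.1,-0.02,0,0,0],[-0.15,-0.03,0,0,0],[-0.2,-0.04,0,0,0],[-0.256,-0.047,0,0,0],[-0.256,-0.047,0.04,0,0],[-0.256,-0.047,0.08,0,0],[-0.256,-0.047,0.12,0,0],[-0.256,-0.047,0.145,0,0],[-0.256,-0.047,0.15,0,0],[-0.256,-0.047,0.15,0,0]],
  ],
)

```text
clock: 13.48
tool_pos: [0.5234, -0.2141, 0.0749]
tool_rot: [-1.879, -2.516, 0.001]
force: [0.2, 0.9, -0.8]
grip_width: -0.001
grip_force: 0.0
```

Run:
```python
from h import *
shot("scene","s4");s=get_state();p=np.load("p.npy");d=s["tool_pos"]-[p[0],p[1],0];c,n=np.cos(p[2]),np.sin(p[2])
print("unit",c*d[0]+n*d[1],-n*d[0]+c*d[1],d[2])
cv2.imwrite("pics/c6.png",cv2.resize(cv2.imread("pics/s4.png")[165:285,135:275],(700,600),interpolation=2))
```

```text
unit -0.04707619952955907 -0.1605709841007484 0.07560143068294366
```

View pics/c6.png

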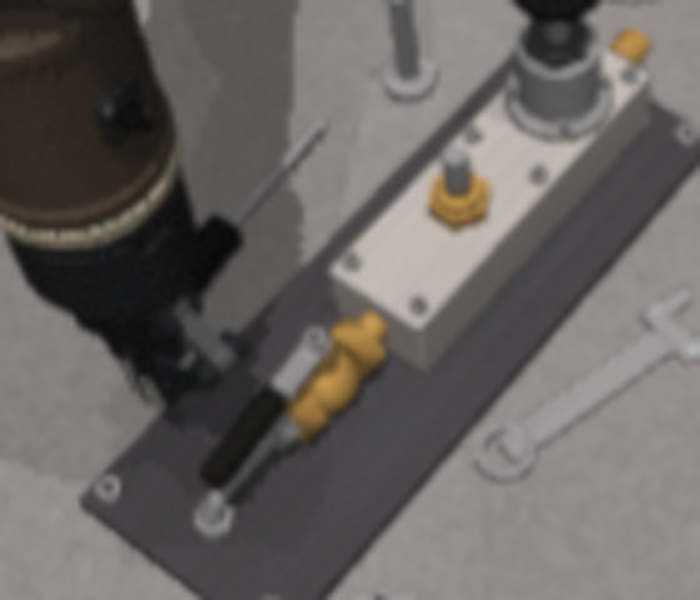

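The fingers stand clear on the robot side of the grip (the grip is at about (243,437) in the crop). Now pushing it round along the arc.

Request:
play_rows(
  motion=[
    [[0,0.012,0,0,0],[-0.001,0.025,0,0,0],[-0.004,0.036,0,0,0],[-0.006,0.048,0,0,0],[-0.004,0.061,0,0,0],[0,0.074,0,0,0],[0.008,0.086,0,0,0],[0.017,0.097,0,0,0],[0.027,0.103,0,0,0],[0.038,0.108,0,0,0],[0.043,0.109,0,0,0],[0.043,0.109,0,0,0]],
  ],
)

```text
clock: 15.02
tool_pos: [0.6167, -0.143, 0.0755]
tool_rot: [1.878, 2.514, -0.001]
force: [2.8, -4.9, -4.1]
grip_width: 0.001
grip_force: 3.0
```

Request:
play_rows(
  motion=[
    [[0.002,0,0,0,0],[0.004,0,0,0,0],[0.004,0,0,0,0]],
  ],
)

```text
clock: 15.4
tool_pos: [0.6166, -0.1428, 0.0757]
tool_rot: [1.878, 2.508, -0.004]
force: [7.3, -13.6, -8.5]
grip_width: 0.003
grip_force: 7.6
```

At the stop: unit y is -0.1188 against -0.118 predicted, and force rises with no motion. One small extra push, then back off and up.

Request:
play_rows(
  motion=[
    [[0.003,0,0,0,0],[0.003,0,0,0,0],[-0.01,0,0,0,0],[-0.03,0,0,0,0],[-0.045,0,0,0,0],[-0.045,0,-0.05,0,0],[-0.045,0,-0.1,0,0],[-0.045,-0.05,-0.16,0,0],[-0.06,-0.1,-0.2,0,0],[-0.08,-0.15,-0.22,0,0],[-0.11,-0.2,-0.22,0,0],[-0.11,-0.2,-0.22,0,0]],
  ],
)

```text
clock: 16.9
tool_pos: [0.4507, -0.3047, 0.297]
tool_rot: [1.888, 2.508, 0.0]
force: [1.0, 0.7, 0.5]
grip_width: 0.001
grip_force: 0.0
```

Run:
```python
from h import *
shot("scene","s5");shot("top","t5");p=np.load("p.npy")
a=cv2.imread("pics/s5.png")[125:285,135:290];b=cv2.imread("pics/t5.png")[150:270,160:370]
v=np.zeros((480,800,3),np.uint8);v[:480,:400]=cv2.resize(a,(400,480)[:2],interpolation=2);v[:229,400:]=cv2.resize(b,(400,229),interpolation=2)
cv2.imwrite("pics/c7.png",v)
V=W(p,[[0,-.1,.077],[.065,-.1,.077],[.086,-.1,.077]])
print((proj("s5",V)-[135,125])*[400/155,3],(proj("t5",V)-[160,150])*400/210+[400,0])
```

```text
[[162.66492567 319.75198849]
 [217.18995543 362.36439151]
 [235.41806752 376.59443576]] [[694.31068852  95.15568636]
 [679.19312606  53.18781332]
 [674.3783557   39.81757549]]
```

View pics/c7.png

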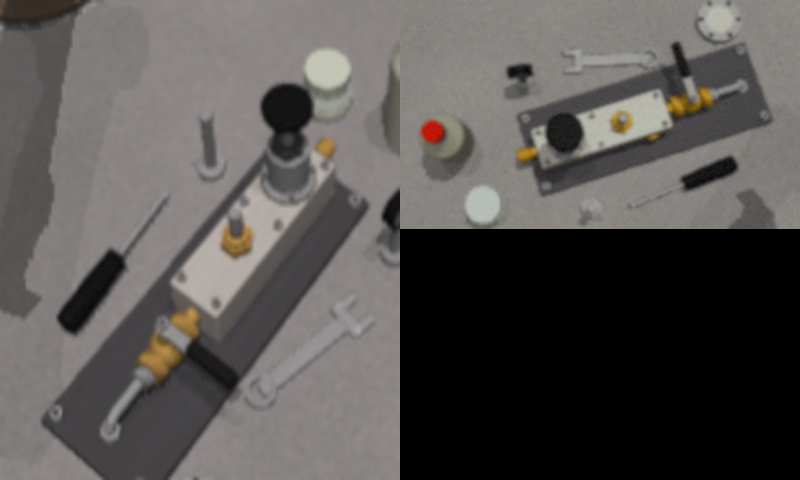

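The lever stands straight across the pipe. Its tip is at (236,383) in the scene crop, close to the predicted (235,377), and at (677,43) in the top view, close to (674,40). The pin is out, the plunger is up and the loose items are where they were, so I'm handing in.

```bash
python3 -c "
from station import sign_off
print(sign_off())"
```

```text
the job is handed in; nothing more can be done
None
```

The job is handed in at about 17 s on the robot clock: seven full pump strokes brought the pin fully out and left the plunger up, and the valve lever was then pushed round to its stop, straight across the pipe.

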